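# Clamp an empty thread tube in the winder's iris chuck

### The arm

A 7-joint arm with a two-finger parallel gripper is mounted at the origin on the work surface. World frame = base frame: x ahead of the robot, y to its left, z up, the work surface at z = 0. Lengths are in m, angles in rad, forces in N, time in s.
With the tool pointing down it reaches from about 0.425 to 0.95 m from the base axis. Payload 4.7 kg.
Tool frame: the origin (TCP) lies on the centre line of the jaws, within the pads' length; the fingertips stand bot.tips_ahead ahead of it and the grasp point (between the pads) lies 11 mm behind it (bot.tips_ahead is the distance from the TCP to the fingertips, in m); y points along the fingers, x is the direction in which the jaws open and shut, and the axes are right-handed (so a half turn about y gives the same grasp; the last joint's range is limited). The gripper opens to 87 mm and grips with 3 to 60 N. Pads are 19 mm wide; open, the fingers measure 117 mm over their backs; the gripper's body (75 mm by 190 mm) begins 51 mm behind the grasp point.
Start: joints at [1.078, 0.469, -0.049, 1.532, 0.024, 1.141, -0.082], TCP at [0.302, -0.604, 0.231] pointing down, gripper open.
Joint ranges: [-2.59, 2.59], [-0.33, 1.99], [-1.39, 1.29], [0.1, 2.45], [-1.04, 4.18], [0.21, 1.99], [-2.66, 2.66]. Speed limits (rad/s): [2.57, 2.57, 3.14, 3.14, 3.14, 3.14, 3.14].

### API

Orientations are given as a unit quaternion [w, x, y, z].
In Python, from bench import bot gives the robot as it stands.
- The arm moves only by the tool drive_tool, never from a script. Its argument "motion" is a list of rows, each an object of numbers: "gripper": the gripper command: -1 is shut, 1 is fully open, values between are in proportion; "x", "y", "z": the shift along the world's x, y, z in mm; "spin": the turn about the world's z in degrees. In form: [{"gripper": .., "x": .., "y": .., "z": .., "spin": ..}, ...]. A call has 1 to 5 rows; each row is the pose to reach, as a shift and turn from the pose commanded when the call began; what a row does not reach only later rows make up. A row lasts 1/12 s, in which the tool goes at most 41.7 mm and 7.16 degrees, less where a joint would pass 70% of its speed; a pose out of reach is approached as far as the arm can. A call with a gripper value outside its range is refused whole. The fingers move at their own pace and stop on an object; the grip force is fixed at half the most. Time passes only in rows, so rows that repeat a pose let the fingers close. It gives the time, the measured TCP pose, the force and the opening at its end, in the units of the state.
- bot.observe(): the state, without advancing time (a new reading comes with each control period).
- bot.get_image(name): name is "side" or "top" or "wrist"; returns a dict with "image" (384x512x3 uint8, red, green, blue), "camera_matrix" (3x3 intrinsics, pixels), "extrinsics" (4x4, takes a point from camera to world coordinates). Camera axes: x right, y down, z forward; pixel columns grow to the right and rows downward; lengths in m; the calibration is good to about 2 mm. A picture is of the moment at which its call begins. There is no depth.
- bot.close_job(): hands the job in, once; it reports no verdict.
Trained networks look in the newest picture that a camera, given by its name, has taken for a name from the list of things; names that differ only in an ending like _2 or _b are one class to them, and where a whole thing is asked for, a point or a joint stands for the part that bears it (a point fixed in the world has none). Each returns a list of dicts, best first, with "confidence" (0 to 1); they miss things now and then, are a little off and sometimes report something else, mostly with a low value. They report only what shows in the picture. A call takes as long as a camera call. They do not tell look-alikes from the thing itself.
- bot.boxes_of(name, camera): "uv" ([column, row] in pixels, amid what is visible of it).
- bot.cut_out(name, camera): "pixels" (384x512 bool, what is visible of it) and "uv" ([column, row] in pixels, amid what is visible of it).
The state is a dict: "clock": time; "qpos": joint angles; "qd": joint speeds; "joint_efforts": joint torques, N m; "tool_pos": TCP position; "tool_rot": TCP orientation; "ft_force": force on the tool from outside, world axes, zero at the start; "ft_torque": the same for the moment, N m; "width": opening from 0.0 (shut) to 1.0 (fully open).
Only numpy, scipy, OpenCV 4.12 (cv2) and the standard library are available. Lean on these libraries where they do the work, as an engineer would, in place of code of your own. Each camera call takes 0.05 s, during which the arm holds its last target.

### The job

Stand the small straight thread tube upright in the middle of the winder's chuck, then turn the chuck's slim knurled ring clockwise (seen from above) to close the three jaws on it. Feel for the point where the jaws first bite and go about 15 degrees further, so that the tube is held firmly without being crushed, and let go. Hold only the slim ring, keeping off the fixed rings just above and below it, and leave the rest of the bench as it is.

Things in the scene. Friction and masses are not known exactly. Their poses are not given: they have to be found in the camera images.
- tube_center (a point): Centre (half-way up) of the thread tube: a plain grey plastic straight cylinder, 30 mm across, 55 mm tall, standing upright on the bench, about 35 g. z axis along the tube, up. Two similar grey plastic things stand near it: a wider short one and a taller cone.
- tube_foot (a point): Centre of the underside of the same tube, 27.5 mm below its centre.
- winder: The bench winder, fixed: a flat grey body 240 x 110 mm, 38 mm high, with a ring chuck of vertical axis on its robot-side end. Origin at its underside on the chuck's axis, z up; x runs along the body, from 60 mm behind the axis to 180 mm ahead; a black cover, 52 mm high, lies 70 to 170 mm ahead. The chuck, from below: lower ring, slim ring, upper ring, round a 42 mm wide opening.
- chuck_floor (a point): Centre of the flat floor inside the chuck, on its axis, 52 mm above the bench. The tube stands on it, its top then 107 mm above the bench and 34 mm above the upper ring.
- ring_mid (a point): Point on the chuck's axis half-way up the slim knurled ring; it does not turn with it. The ring is 62 mm across and 10 mm high, 53.5 to 63.5 mm above the bench: 3 mm proud of the upper ring all round. It turns with a steady drag of 0.35 N m and stays where left. Clockwise from above closes the jaws, 8 mm per rad. A 25 N pinch across it holds; the whole turn fits one grasp.
- jaw0: One of three polished dark steel jaws, 8 mm wide, 120 degrees apart inside the chuck, moving radially. Origin on the chuck's axis when its tip is 23 mm out (wide open), shifting inward with the jaw. The start is unknown: the jaws meet the tube after 0.3 to 1.05 rad of ring turn.
- jaw1: Second jaw, like jaw0. The jaws are sprung, 4 N per mm: past the bite each rad of turn adds 32 N at each jaw and 0.77 N m to the torque felt when turning or holding the ring. Right is about 0.25 rad past the bite: 8 N at each jaw, 0.19 N m more than was felt before the bite.
- jaw2: Third jaw, like jaw0.
- lower_ring: The fixed lower ring: a solid disc 82 mm across, 38 to 52 mm above the bench; its top is the chuck floor and a ledge round the slim ring, 1.5 mm below it. Origin at the centre of its underside. Keep off it.
- upper_ring: The fixed upper ring, 56 mm outside, 42 mm inside, 64.5 to 73 mm above the bench; origin on the axis at bench height. Keep off it.
- stub: Bystander: short wide grey plastic core, 48 mm across, 32 mm tall, standing; origin at its underside.
- cone: Bystander: grey plastic cone, 54 mm across at the foot, 100 mm tall, standing; origin at its underside.
- oil: Bystander: white oil bottle, 40 mm across, 110 mm tall, standing; origin at its underside.
- screwdriver: Bystander: screwdriver 160 mm long, lying.
- brush: Bystander: small brush 160 mm long, lying.
- tin: Bystander: flat steel tin, 70 mm across, 30 mm tall; origin at its underside.
There are look-alikes about, which are no part of the job. What is shaped like the part that bears tube_center but yellow is not meant.

How it is judged:
On the way, in this order (a step that is already met when the one before it is completed fails the run):
1. the tube stands upright on the chuck floor, let go, before the jaws hold it (distance between tube_foot and chuck_floor below 0.008 m and angle between tube_center's own z axis and vertical below 0.08 rad and contact force between the fingers and tube below 0.2 N), for 0.2 s.
2. the three jaws grip the tube (contact force between jaw0 and tube between 3 and 13 N and contact force between jaw1 and tube between 3 and 13 N and contact force between jaw2 and tube between 3 and 13 N), for 0.2 s.
At the end, for the whole second after the job is handed in: The tube stands upright (within 0.08 rad) on the chuck floor (foot within 3 mm of it in height), centred within 3 mm, at rest, with each of the three jaws pressing on it with 3 to 13 N (about 0.1 to 0.4 rad of ring turn past first bite) (all of step 2 and horizontal distance between tube_foot and chuck_floor below 0.003 m and z of tube_foot in the frame of chuck_floor below 0.003 m and angle between tube_center's own z axis and vertical below 0.08 rad and linear speed of tube below 0.02 m/s); the robot touches nothing.
It fails at once if the robot presses on the fixed upper ring with more than 2 N (contact force between any of the fingers, the arm and upper_ring above 2 N).
It fails at once if the robot presses on the fixed lower ring with more than 2 N (contact force between any of the fingers, the arm and lower_ring above 2 N).
It fails at once if a jaw presses on the tube with more than 18 N (contact force between any of jaw0, jaw1, jaw2 and tube above 18 N).
It fails at once if a bystander is moved more than 30 mm (distance of any of stub, cone, oil, screwdriver, brush, tin from where it was at the start of the episode above 0.03 m).
It also fails if it takes over 72 s, if anything falls off the work surface, if the arm or the gripper's body presses on something with over 40 N, if the wrist force passes 120 N, or if a joint passes its speed limit or range.

## Working session

There is one attempt and no reset: what is moved stays moved. The work goes in short steps, Python scripts to look and compute and a tool call to move; the robot and the scene stay as the last step left them, time stands still between calls to the robot, and variables do not carry over. Pictures are saved under pics/ and viewed, and the job is handed in when it is done.

Besides the shell and the picture viewer there is one more tool, called after ">>>" by a JSON object that holds its "api" and its "payload". drive_tool: Moves the arm, as the interface text tells. Its arguments: {"type":"object","properties":{"motion":{"type":"array","items":{"type":"object","properties":{"gripper":{"type":"number"},"x":{"type":"number"},"y":{"type":"number"},"z":{"type":"number"},"spin":{"type":"number"}}}}},"required":["motion"]}

```bash
mkdir -p pics; ls; cat > h.py <<'E'
import numpy as np, cv2
from bench import bot
def snap(cam,fn=None):
    d=bot.get_image(cam)
    if fn: cv2.imwrite('pics/'+fn,d['image'][:,:,::-1])
    return d
def ray(d,uv,z):
    K=np.array(d['camera_matrix']);T=np.array(d['extrinsics'])
    r=T[:3,:3]@np.linalg.solve(K,[uv[0],uv[1],1]);o=T[:3,3]
    return o+r*(z-o[2])/r[2]
def proj(d,p):
    K=np.array(d['camera_matrix']);T=np.array(d['extrinsics'])
    c=T[:3,:3].T@(np.array(p)-T[:3,3]);q=K@c
    return q[:2]/q[2]
E
python3 - <<'E'
from h import *
print(bot.tips_ahead, bot.observe())
for c in['side','top','wrist']:
    d=snap(c,c+'0.png'); print(c,np.round(d['extrinsics'],3).tolist(),np.round(d['camera_matrix'],1).tolist())
    for n in['tube_center','winder','ring_mid','stub','cone','upper_ring']:
        try: print(n,[(np.round(b['uv'],1).tolist(),round(b['confidence'],2)) for b in bot.boxes_of(n,c)])
        except Exception as e: print(n,e)
E
```

```text
pics
0.008 {'clock': 0.0, 'qpos': array([ 1.07810483,  0.46947191, -0.04862068,  1.53368781,  0.0241156 ,
        1.14099117, -0.08229336]), 'qd': array([3.94134670e-04, 6.17489722e-04, 6.09566534e-04, 1.31196283e-03,
       1.00928438e-03, 1.31785118e-05, 6.19522934e-04]), 'joint_efforts': array([ 3.14431518e-04, -5.07975090e+01, -8.05993052e-02, -2.36154485e+01,
       -6.14093081e-02,  3.78415233e-02,  1.65219358e-04]), 'tool_pos': array([ 0.30171555, -0.60316467,  0.22948155]), 'tool_rot': array([ 0.60188379, -0.60119615,  0.37229072, -0.37107777]), 'ft_force': array([-0.34827675, -0.33457484, -0.76700798]), 'ft_torque': array([ 2.58815611e-02, -5.95556594e-05, -1.16032271e-02]), 'width': 0.9999252976745493}
side [[-0.804, -0.351, 0.48, 0.152], [-0.595, 0.462, -0.658, 0.666], [0.01, -0.815, -0.58, 0.573], [0.0, 0.0, 0.0, 1.0]] [[402.8, 0.0, 253.8], [0.0, 402.8, 189.4], [0.0, 0.0, 1.0]]
tube_center [([306.9, 172.7], 0.66), ([285.2, 179.6], 0.57)]
winder [([250.8, 207.4], 0.77)]
ring_mid [([248.6, 210.0], 0.94), ([367.4, 150.2], 0.69)]
stub [([309.2, 147.8], 0.84), ([126.0, 251.7], 0.29)]
cone [([368.0, 150.2], 0.8), ([272.1, 212.9], 0.24)]
upper_ring [([271.4, 191.6], 0.83)]
top [[-0.01, -0.991, 0.13, 0.427], [-1.0, 0.007, -0.022, 0.059], [0.02, -0.13, -0.991, 1.215], [0.0, 0.0, 0.0, 1.0]] [[418.3, 0.0, 252.7], [0.0, 418.3, 185.3], [0.0, 0.0, 1.0]]
tube_center [([226.7, 214.5], 0.51), ([275.6, 195.4], 0.48), ([300.1, 204.0], 0.41)]
winder [([233.0, 189.0], 0.7)]
ring_mid [([228.0, 190.5], 0.56)]
stub [([133.3, 163.0], 0.63), ([342.5, 175.0], 0.54)]
cone [([355.9, 233.9], 0.9), ([345.0, 176.0], 0.22)]
upper_ring [([242.0, 207.0], 0.52), ([342.5, 174.0], 0.33)]
wrist [[0.447, -0.858, -0.252, 0.371], [-0.895, -0.429, -0.126, -0.568], [0.0, 0.282, -0.959, 0.385], [0.0, 0.0, 0.0, 1.0]] [[337.3, 0.0, 250.6], [0.0, 337.3, 189.7], [0.0, 0.0, 1.0]]
tube_center []
winder []
ring_mid []
stub []
cone []
upper_ring []
```

View pics/side0.png

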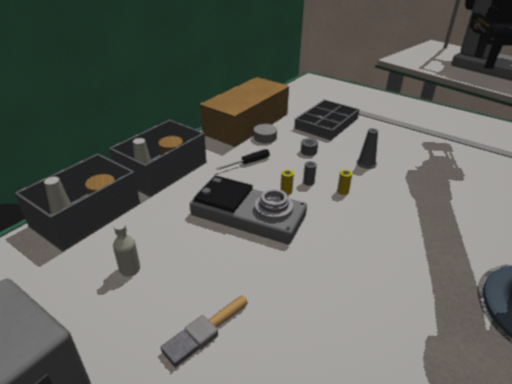

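View pics/top0.png

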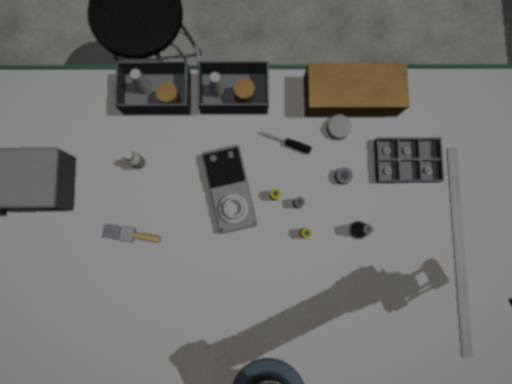

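The grey tube shows at about (310,173) in side and (299,202) in top. The yellow look-alikes are at (275,195) and (306,233) in top, and the chuck is at (233,208). Next I'll zoom in to locate these precisely.

```bash
python3 - <<'E'
from h import *
dt=snap('top');ds=snap('side')
a=cv2.resize(dt['image'][140:260,190:390,::-1],None,fx=4,fy=4,interpolation=cv2.INTER_CUBIC);cv2.imwrite('pics/t1.png',a)
a=cv2.resize(ds['image'][120:240,190:390,::-1],None,fx=4,fy=4,interpolation=cv2.INTER_CUBIC);cv2.imwrite('pics/s1.png',a)
E
```

```text
(no output)
```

View pics/t1.png

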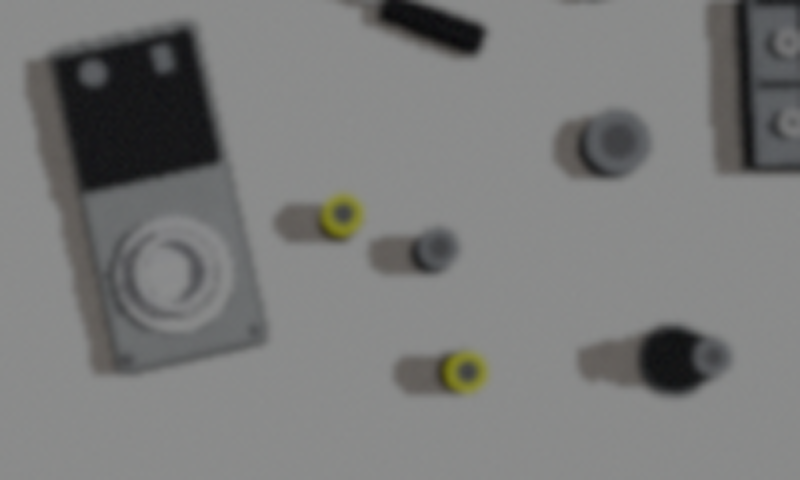

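View pics/s1.png

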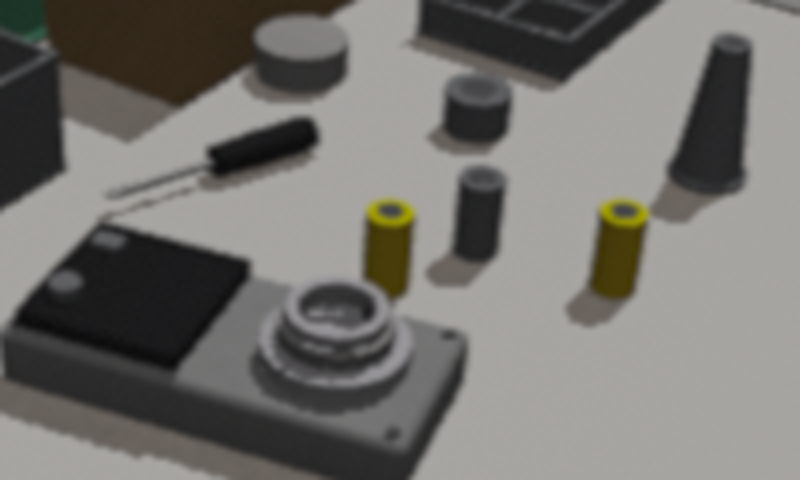

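```bash
python3 - <<'E'
from h import *
dt=snap('top');ds=snap('side')
f=lambda c,o:(np.array(c)+.5)/4-.5+np.array(o)
T=(190,140);S=(190,120)
print('tube top',ray(dt,f((440,244),T),.055),'side',ray(ds,f((483,179),S),.055))
print('tube foot side', ray(ds,f((477,248),S),.0))
print('chuck top',ray(dt,f((168,271),T),.070),'side',ray(ds,f((339,302),S),.073))
for n,c in [('yel1',(343,213)),('yel2',(467,370)),('conetip',(712,357))]: print(n,ray(dt,f(c,T),.055 if n!='conetip' else .1))
print('stub',ray(dt,f((617,140),T),.032))
# winder axis from bottom-right edge corner (z=.038) 
c=[f(x,T) for x in [(120,374),(268,340),(222,160),(85,188)]]
p=[ray(dt,q,.038) for q in c]; print(np.round(p,4).tolist())
E
```

```text
tube top [ 0.53542499 -0.09629375  0.055     ] side [ 0.53350114 -0.08883647  0.055     ]
tube foot side [ 0.53559331 -0.09488013  0.        ]
chuck top [0.51696044 0.09294517 0.07      ] side [0.51903521 0.08987075 0.073     ]
yel1 [ 0.55770151 -0.02889718  0.055     ]
yel2 [ 0.44788047 -0.11285505  0.055     ]
conetip [ 0.45413958 -0.27026622  0.1       ]
stub [ 0.61158886 -0.22879703  0.032     ]
[[0.4477, 0.1276, 0.038], [0.4704, 0.024, 0.038], [0.5982, 0.0553, 0.038], [0.5788, 0.1524, 0.038]]
```

```bash
cat >> h.py <<'E'
from scipy.spatial.transform import Rotation as Ro
def st():
    o=bot.observe();q=o['tool_rot'];R=Ro.from_quat([q[1],q[2],q[3],q[0]]).as_matrix()
    print('t',round(o['clock'],2),'pos',np.round(o['tool_pos']*1000,1),'xaxis deg',round(np.degrees(np.arctan2(R[1,0],R[0,0])),2),'R',np.round(R.T,2).tolist(),'q',np.round(o['qpos'],2),'F',np.round(o['ft_force'],2),'T',np.round(o['ft_torque'],3),'w',round(o['width'],4))
    return o
E
python3 -c "
from h import *
st()"
```

```text
t 1.25 pos [ 302.  -603.7  230.6] xaxis deg -63.43 R [[0.45, -0.89, 0.0], [0.0, -0.0, -1.0], [0.89, 0.45, 0.0]] q [ 1.08  0.47 -0.05  1.53  0.02  1.14 -0.08] F [-0.65  0.79 -1.05] T [-0.016  0.052 -0.029] w 0.9986
```

>>> {"api": "drive_tool", "payload": {"motion": [{"x": 15,"y": 38,"gripper": 1},{"x": 30,"y": 76,"gripper": 1},{"x": 45,"y": 114,"gripper": 1},{"x": 60,"y": 150,"gripper": 1},{"x": 76,"y": 188,"gripper": 1}]}}

```text
$.motion[0]: bad value
```

>>> {"api": "drive_tool", "payload": {"motion": [{"x": 15,"y": 38,"z": 0,"spin": 0,"gripper": 1},{"x": 30,"y": 76,"z": 0,"spin": 0,"gripper": 1},{"x": 45,"y": 114,"z": 0,"spin": 0,"gripper": 1},{"x": 60,"y": 150,"z": 0,"spin": 0,"gripper": 1},{"x": 76,"y": 188,"z": 0,"spin": 0,"gripper": 1}]}}

```text
clock: 1.67
tool_pos: [0.3782, -0.4142, 0.2308]
tool_rot: [-0.601, 0.602, -0.372, 0.372]
ft_force: [1.4, 0.2, 0.3]
width: 1.006
```

>>> {"api": "drive_tool", "payload": {"motion": [{"x": 17,"y": 36,"z": 0,"spin": 5,"gripper": 1},{"x": 34,"y": 72,"z": 0,"spin": 10,"gripper": 1},{"x": 50,"y": 108,"z": 0,"spin": 15,"gripper": 1},{"x": 66,"y": 144,"z": 0,"spin": 20,"gripper": 1},{"x": 82,"y": 180,"z": 0,"spin": 25,"gripper": 1}]}}

```text
clock: 2.08
tool_pos: [0.4605, -0.2339, 0.231]
tool_rot: [-0.668, 0.668, -0.231, 0.232]
ft_force: [1.0, 0.0, -0.5]
width: 0.998
```

>>> {"api": "drive_tool", "payload": {"motion": [{"x": 17,"y": 35,"z": 0,"spin": 3,"gripper": 1},{"x": 34,"y": 70,"z": 0,"spin": 6,"gripper": 1},{"x": 55,"y": 105,"z": 0,"spin": 10,"gripper": 1},{"x": 75,"y": 140,"z": 0,"spin": 10,"gripper": 1},{"x": 75,"y": 140,"z": 0,"spin": 10,"gripper": 1}]}}

```text
clock: 2.5
tool_pos: [0.5386, -0.086, 0.2314]
tool_rot: [0.689, -0.684, 0.168, -0.17]
ft_force: [0.3, 0.5, 0.5]
width: 1.001
```

```bash
python3 - <<'E'
from h import *
st()
d=snap('wrist','w1.png');print(np.round(d['extrinsics'],3).tolist())
print(proj(d,[.535,-.094,.055]),proj(d,[.518,.091,.073]))
for n in['tube_center','winder','upper_ring']: print(n,[(np.round(b['uv'],1).tolist(),round(b['confidence'],2)) for b in bot.boxes_of(n,'wrist')])
E
```

```text
t 2.5 pos [538.6 -86.  231.4] xaxis deg -27.69 R [[0.89, -0.46, 0.0], [0.0, 0.01, -1.0], [0.46, 0.89, 0.01]] q [ 0.42  0.29 -0.42  1.83  0.12  1.05 -0.52] F [0.33 0.54 0.51] T [ 0.067 -0.044  0.034] w 1.0013
[[0.885, -0.447, -0.127, 0.574], [-0.465, -0.851, -0.244, -0.018], [0.001, 0.275, -0.961, 0.386], [0.0, 0.0, 0.0, 1.0]]
[251.03971766 181.03138296] [130.18852339   5.82765547]
tube_center [([243.3, 104.2], 0.95), ([190.1, 222.9], 0.65), ([251.1, 178.9], 0.61)]
winder [([149.3, 30.4], 0.7)]
upper_ring [([139.6, 29.9], 0.82), ([394.7, 91.6], 0.45)]
```

View pics/w1.png

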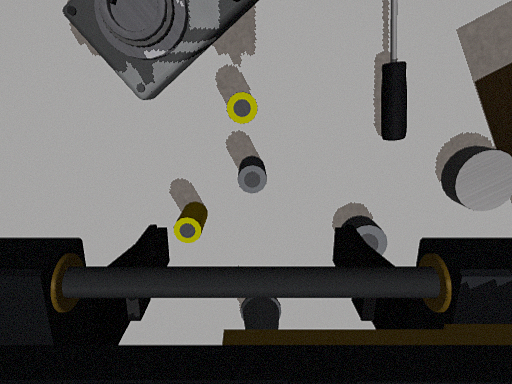

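```bash
python3 - <<'E'
from h import *
o=st()
d=snap('wrist');im=d['image']
c=cv2.resize(im[130:230,200:300,::-1],None,fx=5,fy=5,interpolation=cv2.INTER_CUBIC);cv2.imwrite('pics/w2.png',c)
print(ray(d,(252,179),.055),ray(d,(188,230),.055),ray(d,(242,108),.055))
print(proj(d,o['tool_pos']))
print(np.array(d['extrinsics'])[:3,3])
E
```

```text
t 2.7 pos [534.5 -96.9 230.4] xaxis deg -28.51 R [[0.88, -0.48, -0.0], [-0.0, -0.0, -1.0], [0.48, 0.88, -0.0]] q [ 0.43  0.28 -0.4   1.83  0.13  1.05 -0.52] F [0.42 0.33 0.1 ] T [-0.057 -0.051 -0.005] w 1.0044
[ 0.53193899 -0.10428074  0.055     ] [ 0.4460015  -0.12091266  0.055     ] [ 0.55683366 -0.03840322  0.055     ]
[250.81205762 251.78810537]
[ 0.57181131 -0.02815877  0.38479844]
```

View pics/w2.png

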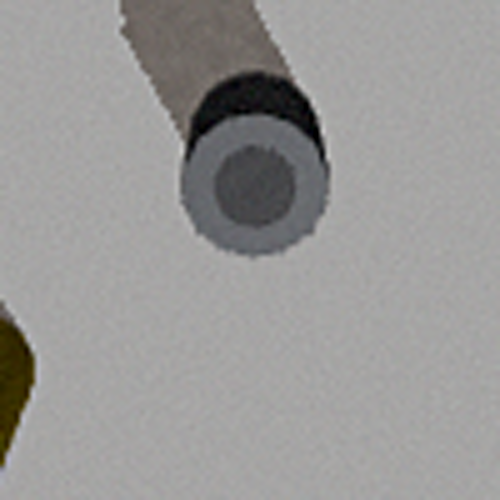

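```bash
python3 - <<'E'
from h import *
o=st()
d=snap('wrist');print(ray(d,(250.6,166.8),.055), proj(d,[o['tool_pos'][0],o['tool_pos'][1],.055]))
for n in['tube_center']: print(n,[(np.round(b['uv'],1).tolist(),round(b['confidence'],2)) for b in bot.boxes_of(n,'wrist')])
E
```

```text
t 2.75 pos [534.4 -97.4 230.4] xaxis deg -28.58 R [[0.88, -0.48, -0.0], [-0.0, -0.0, -1.0], [0.48, 0.88, -0.0]] q [ 0.43  0.28 -0.4   1.83  0.13  1.05 -0.52] F [-0.6  -0.66 -0.49] T [-0.041 -0.024  0.028] w 1.001
[ 0.53656795 -0.09307717  0.055     ] [250.77596683 171.54256658]
tube_center [([241.1, 92.9], 0.93), ([188.2, 208.5], 0.87), ([254.1, 166.6], 0.75)]
```

>>> {"api": "drive_tool", "payload": {"motion": [{"x": 1,"y": 2,"z": -40,"spin": 0,"gripper": 1},{"x": 1,"y": 2,"z": -80,"spin": 0,"gripper": 1},{"x": 1,"y": 2,"z": -120,"spin": 0,"gripper": 1},{"x": 1,"y": 2,"z": -130,"spin": 0,"gripper": 1},{"x": 1,"y": 2,"z": -130,"spin": 0,"gripper": 1}]}}

```text
clock: 3.27
tool_pos: [0.5334, -0.0945, 0.0979]
tool_rot: [-0.685, 0.686, -0.177, 0.172]
ft_force: [-0.5, -0.3, 0.5]
width: 0.999
```

```bash
python3 - <<'E'
from h import *
d=snap('wrist','w3.png')
o=st()
for n in['tube_center']: print(n,[(np.round(b['uv'],1).tolist(),ray(d,b['uv'],.055),round(b['confidence'],2)) for b in bot.boxes_of(n,'wrist')])
print(proj(d,[o['tool_pos'][0],o['tool_pos'][1],.055]))
E
```

```text
t 3.32 pos [535.6 -94.3 100.4] xaxis deg -28.49 R [[0.88, -0.48, -0.0], [-0.0, 0.0, -1.0], [0.48, 0.88, -0.0]] q [ 0.39  0.44 -0.37  1.95  0.22  0.79 -0.6 ] F [ 0.48 -0.23  0.69] T [-0.011 -0.096 -0.029] w 0.9987
tube_center [([256.8, 210.5], array([ 0.53954783, -0.0904019 ,  0.055     ]), 0.81), ([235.3, 97.0], array([ 0.56105435, -0.02472166,  0.055     ]), 0.78), ([170.9, 261.5], array([ 0.4735818 , -0.09489096,  0.055     ]), 0.74), ([87.5, 29.1], array([0.50860683, 0.04372334, 0.055     ]), 0.29)]
[254.22889165 218.51813122]
```

View pics/w3.png

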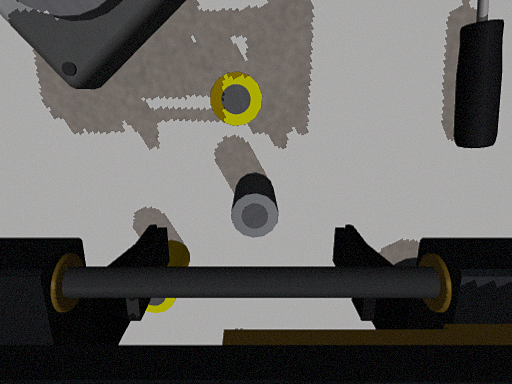

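>>> {"api": "drive_tool", "payload": {"motion": [{"x": 1,"y": 2,"z": -35,"spin": 0,"gripper": 1},{"x": 1,"y": 2,"z": -60,"spin": 0,"gripper": 1},{"x": 1,"y": 2,"z": -65,"spin": 0,"gripper": 1},{"x": 1,"y": 2,"z": -65,"spin": 0,"gripper": 1},{"x": 1,"y": 2,"z": -65,"spin": 0,"gripper": 1}]}}

```text
clock: 3.78
tool_pos: [0.5388, -0.0919, 0.0377]
tool_rot: [0.686, -0.685, 0.172, -0.175]
ft_force: [1.4, 0.4, 1.2]
width: 1.001
```

>>> {"api": "drive_tool", "payload": {"motion": [{"x": 0,"y": 0,"z": 0,"spin": 0,"gripper": -1},{"x": 0,"y": 0,"z": 0,"spin": 0,"gripper": -1},{"x": 0,"y": 0,"z": 0,"spin": 0,"gripper": -1},{"x": 0,"y": 0,"z": 0,"spin": 0,"gripper": -1},{"x": 0,"y": 0,"z": 0,"spin": 0,"gripper": -1}]}}

```text
clock: 4.2
tool_pos: [0.5373, -0.0918, 0.036]
tool_rot: [0.685, -0.685, 0.173, -0.174]
ft_force: [-0.6, -0.1, 0.0]
width: 0.711
```

>>> {"api": "drive_tool", "payload": {"motion": [{"x": 0,"y": 0,"z": 0,"spin": 0,"gripper": -1},{"x": 0,"y": 0,"z": 0,"spin": 0,"gripper": -1},{"x": 0,"y": 0,"z": 0,"spin": 0,"gripper": -1},{"x": 0,"y": 0,"z": 0,"spin": 0,"gripper": -1},{"x": 0,"y": 0,"z": 0,"spin": 0,"gripper": -1}]}}

```text
clock: 4.62
tool_pos: [0.537, -0.0917, 0.0355]
tool_rot: [0.685, -0.685, 0.174, -0.174]
ft_force: [-0.9, 0.4, 0.3]
width: 0.325
```

```bash
python3 - <<'E'
from h import *
d=snap('wrist','w4.png')
o=st()
print(proj(d,[o['tool_pos'][0],o['tool_pos'][1],.055]))
E
```

```text
t 4.67 pos [537.  -91.7  35.5] xaxis deg -28.42 R [[0.88, -0.48, -0.0], [-0.0, 0.0, -1.0], [0.48, 0.88, 0.0]] q [ 0.35  0.54 -0.33  1.99  0.28  0.66 -0.66] F [-0.12  0.09  0.7 ] T [-0.018 -0.107 -0.03 ] w 0.3254
[250.87363147 271.75103898]
```

View pics/w4.png

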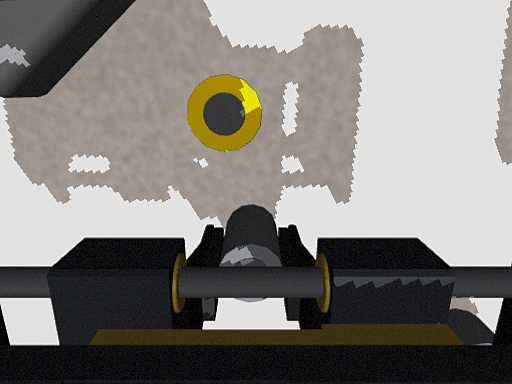

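>>> {"api": "drive_tool", "payload": {"motion": [{"x": 0,"y": 0,"z": 20,"spin": 0,"gripper": -1},{"x": 0,"y": 0,"z": 50,"spin": 0,"gripper": -1},{"x": 0,"y": 0,"z": 85,"spin": 0,"gripper": -1},{"x": 0,"y": 0,"z": 120,"spin": 0,"gripper": -1},{"x": 0,"y": 0,"z": 150,"spin": 0,"gripper": -1}]}}

```text
clock: 5.08
tool_pos: [0.5372, -0.0915, 0.1878]
tool_rot: [0.686, -0.685, 0.173, -0.174]
ft_force: [-0.0, -1.0, -0.3]
width: 0.326
```

>>> {"api": "drive_tool", "payload": {"motion": [{"x": -5,"y": 25,"z": 0,"spin": 0,"gripper": -1},{"x": -10,"y": 55,"z": 0,"spin": 0,"gripper": -1},{"x": -15,"y": 85,"z": 0,"spin": 0,"gripper": -1},{"x": -30,"y": 110,"z": 0,"spin": 0,"gripper": -1},{"x": -40,"y": 120,"z": 0,"spin": 0,"gripper": -1}]}}

```text
clock: 5.5
tool_pos: [0.4956, 0.0325, 0.1857]
tool_rot: [0.686, -0.685, 0.172, -0.171]
ft_force: [0.5, -0.3, -0.8]
width: 0.328
```

>>> {"api": "drive_tool", "payload": {"motion": [{"x": 0,"y": 0,"z": 0,"spin": 0,"gripper": -1},{"x": 0,"y": 0,"z": 0,"spin": 0,"gripper": -1},{"x": 0,"y": 0,"z": 0,"spin": 0,"gripper": -1},{"x": 0,"y": 0,"z": 0,"spin": 0,"gripper": -1},{"x": 0,"y": 0,"z": 0,"spin": 0,"gripper": -1}]}}

```text
clock: 5.92
tool_pos: [0.4976, 0.0269, 0.1855]
tool_rot: [-0.685, 0.685, -0.174, 0.175]
ft_force: [0.2, 0.2, -0.2]
width: 0.327
```

```bash
python3 - <<'E'
from h import *
d=snap('wrist','w5.png')
o=st()
print(proj(d,[.518,.091,.073]), 'foot',proj(d,[o['tool_pos'][0],o['tool_pos'][1],o['tool_pos'][2]-.0355]))
E
```

```text
t 5.97 pos [497.4  27.2 185.4] xaxis deg -28.54 R [[0.88, -0.48, 0.0], [0.0, -0.0, -1.0], [0.48, 0.88, -0.0]] q [ 0.26  0.27 -0.47  1.98  0.15  0.93 -0.78] F [-0.5   0.32 -0.54] T [-0.031 -0.048  0.014] w 0.3181
[234.26849733 106.88139911] foot [250.46862781 224.68509845]
```

View pics/w5.png

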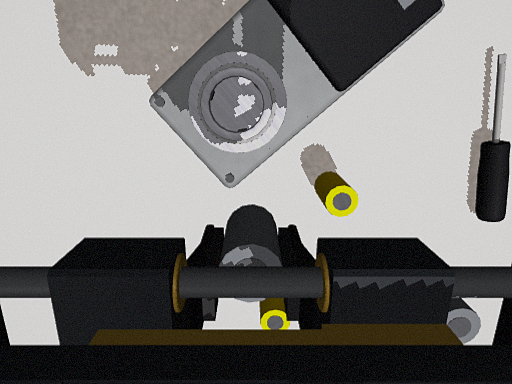

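```bash
python3 - <<'E'
from h import *
d=snap('wrist')
o=st();p=o['tool_pos']
im=d['image'][:,:,::-1].copy()
# overlay rings for chuck guess
for c,col in [((.518,.091),(0,0,255))]:
  big=cv2.resize(im[40:160,180:300],None,fx=5,fy=5,interpolation=cv2.INTER_CUBIC)
  cv2.imwrite('pics/w6raw.png',big)
  for r,z in [(.028,.073),(.021,.073),(.041,.052)]:
    pts=[proj(d,[c[0]+r*np.cos(a),c[1]+r*np.sin(a),z]) for a in np.linspace(0,6.28,60)]
    cv2.polylines(big,[np.int32([[(q[0]-180+.5)*5,(q[1]-40+.5)*5] for q in pts])],True,col,1)
cv2.imwrite('pics/w6.png',big)
t=im[195:305,200:300]
b2=cv2.resize(t,None,fx=5,fy=5,interpolation=cv2.INTER_CUBIC)
for z in [p[2]-.0355,p[2]+.0195]:
    pts=[proj(d,[p[0]+.015*np.cos(a),p[1]+.015*np.sin(a),z]) for a in np.linspace(0,6.28,60)]
    cv2.polylines(b2,[np.int32([[(q[0]-200+.5)*5,(q[1]-195+.5)*5] for q in pts])],True,(0,0,255),1)
cv2.imwrite('pics/w7.png',b2)
E
```

```text
t 6.02 pos [497.4  27.4 185.4] xaxis deg -28.52 R [[0.88, -0.48, -0.0], [-0.0, -0.0, -1.0], [0.48, 0.88, -0.0]] q [ 0.26  0.27 -0.47  1.98  0.15  0.93 -0.78] F [-0.5  -0.24  0.61] T [ 0.02  -0.019  0.029] w 0.3284
```

View pics/w6.png

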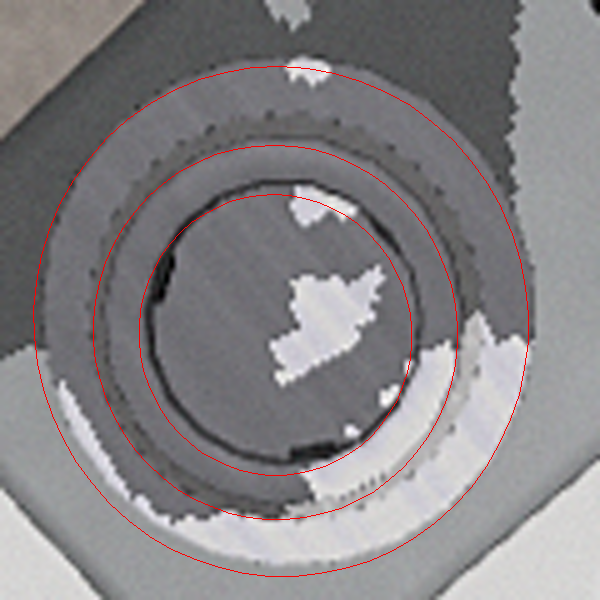

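View pics/w7.png

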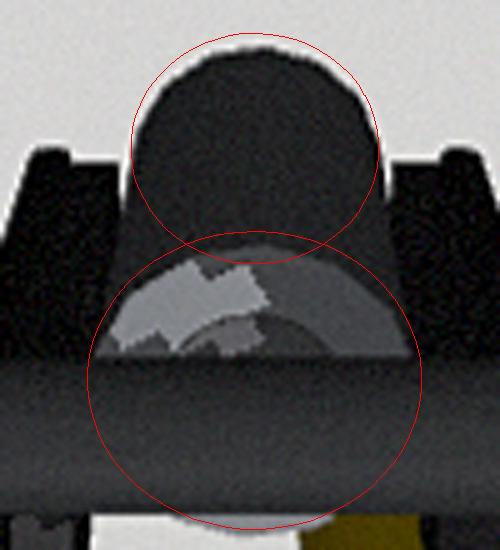

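```bash
python3 - <<'E'
from h import *
d=snap('wrist')
o=st();p=o['tool_pos']
f=lambda c,o:(np.array(c)+.5)/5-.5+np.array(o)
print('chuck',ray(d,f((283,323),(180,40)),.073),ray(d,f((283,326),(180,40)),.073))
zt=p[2]-.0355
# foot: fit circle center via shift minimisation by far edge + sides
for s in [0,-.001,-.0015,-.002,-.003]:
    c=p+np.array([.48,.88,0])*s
    top=min(((proj(d,[c[0]+.015*np.cos(a),c[1]+.015*np.sin(a),zt])[1]) for a in np.linspace(0,6.28,200)))
    pr=[(proj(d,[c[0]+.015*np.cos(a),c[1]+.015*np.sin(a),zt+.055])[1]) for a in np.linspace(0,6.28,200)]
    print(s,(top-195)*5,(min(pr)-195)*5,(max(pr)-195)*5)
E
```

```text
t 6.07 pos [497.3  27.7 185.5] xaxis deg -28.5 R [[0.88, -0.48, -0.0], [-0.0, 0.0, -1.0], [0.48, 0.88, 0.0]] q [ 0.26  0.27 -0.47  1.98  0.15  0.93 -0.78] F [ 0.52 -0.29 -1.52] T [-0.064 -0.051 -0.024] w 0.3261
chuck [0.52002754 0.09257026 0.073     ] [0.51980926 0.09218023 0.073     ]
0 30.923129464167687 229.06221833824418 527.0566145585522
-0.001 38.94251681726047 239.57152006380468 536.4560942615935
-0.0015 42.94373019208436 244.81108481236845 541.1430721494967
-0.002 46.93930596378564 250.0406306144383 545.8215728379071
-0.003 54.91359229016027 260.4697801073813 555.153234444935
```

>>> {"api": "drive_tool", "payload": {"motion": [{"x": 8,"y": 22,"z": 0,"spin": 0,"gripper": -1},{"x": 16,"y": 44,"z": -20,"spin": 0,"gripper": -1},{"x": 24,"y": 66,"z": -40,"spin": 0,"gripper": -1},{"x": 24,"y": 66,"z": -65,"spin": 0,"gripper": -1},{"x": 24,"y": 66,"z": -70,"spin": 0,"gripper": -1}]}}

```text
clock: 6.48
tool_pos: [0.5189, 0.0949, 0.1122]
tool_rot: [-0.685, 0.686, -0.175, 0.171]
ft_force: [-0.7, -0.5, -0.6]
width: 0.325
```

>>> {"api": "drive_tool", "payload": {"motion": [{"x": 0,"y": 0,"z": 0,"spin": 0,"gripper": -1},{"x": 0,"y": 0,"z": 0,"spin": 0,"gripper": -1},{"x": 0,"y": 0,"z": 0,"spin": 0,"gripper": -1},{"x": 0,"y": 0,"z": 0,"spin": 0,"gripper": -1},{"x": 0,"y": 0,"z": 0,"spin": 0,"gripper": -1}]}}

```text
clock: 6.9
tool_pos: [0.5217, 0.0939, 0.1168]
tool_rot: [0.686, -0.685, 0.173, -0.175]
ft_force: [0.7, -0.4, -0.2]
width: 0.323
```

```bash
python3 - <<'E'
from h import *
d=snap('wrist','w8.png')
o=st();p=o['tool_pos']
im=d['image'][:,:,::-1].copy()
def circ(im,c,r,z,col):
    pts=[proj(d,[c[0]+r*np.cos(a),c[1]+r*np.sin(a),z]) for a in np.linspace(0,6.28,60)]
    cv2.polylines(im,[np.int32([[(q[0]-150+.5)*4,(q[1]-160+.5)*4] for q in pts])],True,col,1)
b=cv2.resize(im[160:310,150:350],None,fx=4,fy=4,interpolation=cv2.INTER_CUBIC)
circ(b,(.520,.0923),.028,.073,(0,0,255));circ(b,(.520,.0923),.041,.052,(0,0,255))
cv2.imwrite('pics/w8z.png',b)
d=snap('side','s8.png')
cv2.imwrite('pics/s8z.png',cv2.resize(d['image'][140:260,190:350,::-1],None,fx=5,fy=5,interpolation=cv2.INTER_CUBIC))
E
```

```text
t 6.95 pos [521.6  93.9 116.6] xaxis deg -28.48 R [[0.88, -0.48, 0.0], [0.0, -0.0, -1.0], [0.48, 0.88, 0.0]] q [ 0.11  0.41 -0.46  1.97  0.25  0.81 -0.98] F [-0.22  0.04  0.47] T [-0.029 -0.039 -0.022] w 0.3232
```

View pics/w8z.png

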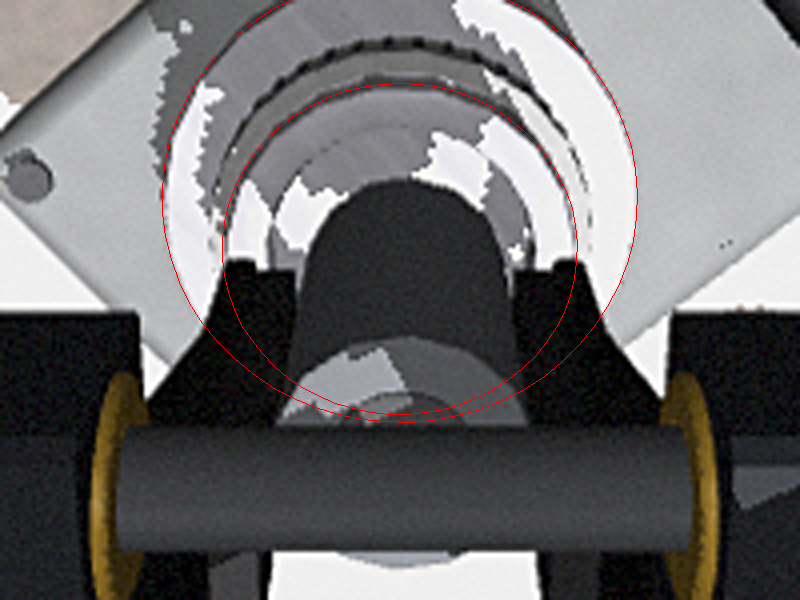

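View pics/s8z.png

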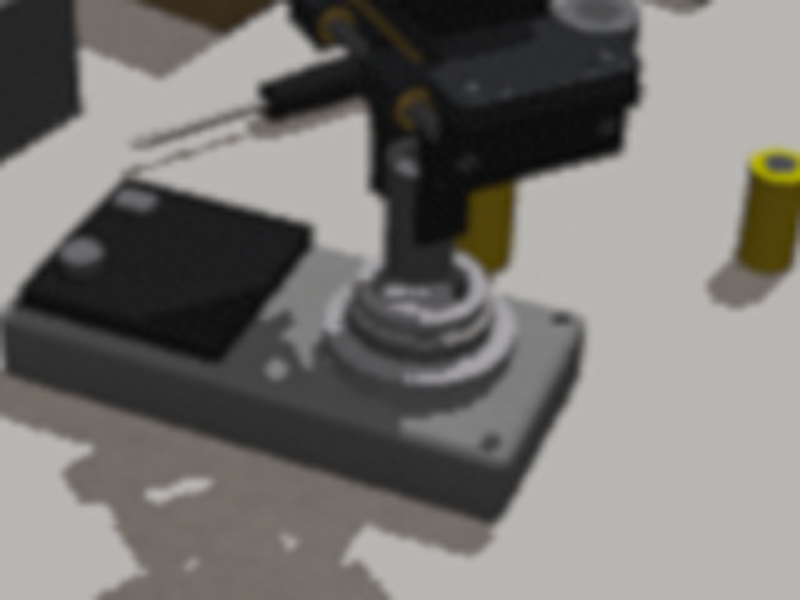

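>>> {"api": "drive_tool", "payload": {"motion": [{"x": -0.5,"y": 0,"z": -8,"spin": 0,"gripper": -1},{"x": -0.5,"y": 0,"z": -15,"spin": 0,"gripper": -1},{"x": -0.5,"y": 0,"z": -20,"spin": 0,"gripper": -1},{"x": -0.5,"y": 0,"z": -24,"spin": 0,"gripper": -1},{"x": -0.5,"y": 0,"z": -26,"spin": 0,"gripper": -1}]}}

```text
clock: 7.42
tool_pos: [0.5199, 0.0942, 0.0885]
tool_rot: [-0.685, 0.686, -0.174, 0.173]
ft_force: [-1.3, 0.3, -0.6]
width: 0.331
```

>>> {"api": "drive_tool", "payload": {"motion": [{"x": 0,"y": 0,"z": -1,"spin": 0,"gripper": -1},{"x": 0,"y": 0,"z": -2,"spin": 0,"gripper": -1},{"x": 0,"y": 0,"z": -2.5,"spin": 0,"gripper": -1},{"x": 0,"y": 0,"z": -2.5,"spin": 0,"gripper": -1},{"x": 0,"y": 0,"z": -2.5,"spin": 0,"gripper": -1}]}}

```text
clock: 7.83
tool_pos: [0.5205, 0.0944, 0.0874]
tool_rot: [0.686, -0.685, 0.173, -0.174]
ft_force: [-1.4, 0.0, 3.2]
width: 0.323
```

```bash
python3 - <<'E'
from h import *
d=snap('wrist')
o=st()
im=d['image'][:,:,::-1].copy()
b=cv2.resize(im[160:310,150:350],None,fx=4,fy=4,interpolation=cv2.INTER_CUBIC)
cv2.imwrite('pics/w9z.png',b)
d=snap('side','s9.png')
cv2.imwrite('pics/s9z.png',cv2.resize(d['image'][140:260,190:350,::-1],None,fx=5,fy=5,interpolation=cv2.INTER_CUBIC))
E
```

```text
t 7.88 pos [520.6  94.4  87.5] xaxis deg -28.42 R [[0.88, -0.48, 0.0], [0.0, 0.0, -1.0], [0.48, 0.88, 0.0]] q [ 0.09  0.45 -0.44  1.99  0.27  0.75 -1.01] F [-1.43  0.59  3.05] T [ 0.022  0.334 -0.037] w 0.3246
```

View pics/w9z.png

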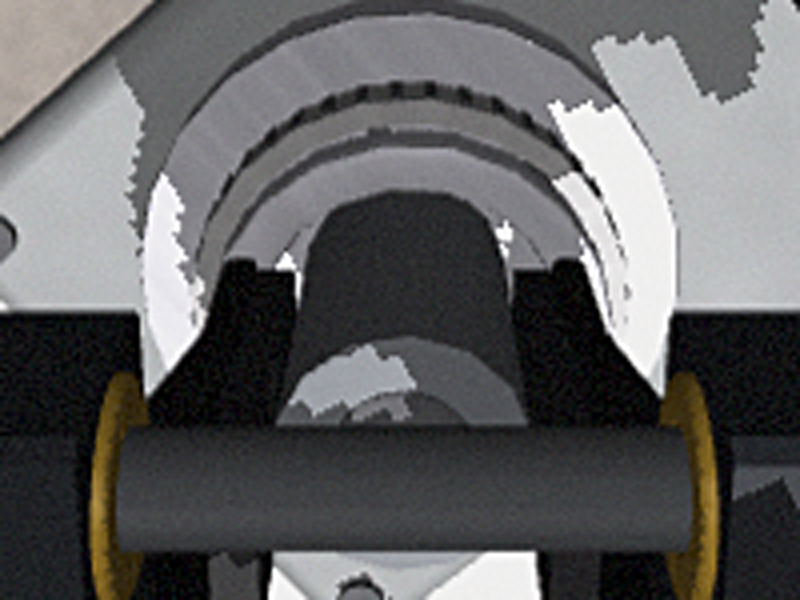

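View pics/s9z.png

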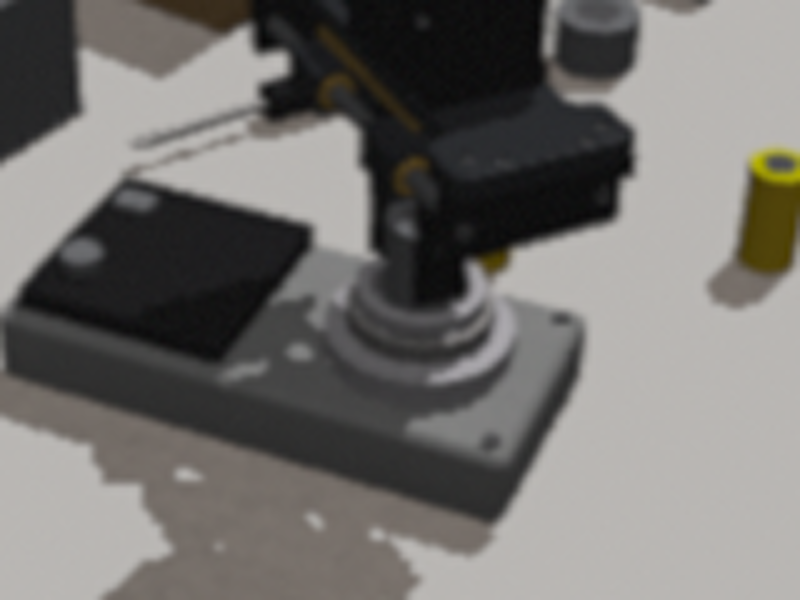

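>>> {"api": "drive_tool", "payload": {"motion": [{"x": 0,"y": 0,"z": 0,"spin": 0,"gripper": 0},{"x": 0,"y": 0,"z": 0,"spin": 0,"gripper": 0.5},{"x": 0,"y": 0,"z": 0,"spin": 0,"gripper": 1},{"x": 0,"y": 0,"z": 0,"spin": 0,"gripper": 1},{"x": 0,"y": 0,"z": 0,"spin": 0,"gripper": 1}]}}

```text
clock: 8.35
tool_pos: [0.5205, 0.0942, 0.0869]
tool_rot: [-0.685, 0.685, -0.174, 0.174]
ft_force: [-0.2, -0.1, 0.5]
width: 0.614
```

>>> {"api": "drive_tool", "payload": {"motion": [{"x": 0,"y": 0,"z": 0,"spin": 0,"gripper": 1},{"x": 0,"y": 0,"z": 0,"spin": 0,"gripper": 1},{"x": 0,"y": 0,"z": 0,"spin": 0,"gripper": 1},{"x": 0,"y": 0,"z": 0,"spin": 0,"gripper": 1},{"x": 0,"y": 0,"z": 0,"spin": 0,"gripper": 1}]}}

```text
clock: 8.77
tool_pos: [0.5205, 0.0943, 0.0871]
tool_rot: [0.685, -0.685, 0.174, -0.174]
ft_force: [-0.5, -0.2, -0.2]
width: 0.964
```

>>> {"api": "drive_tool", "payload": {"motion": [{"x": 0,"y": 0,"z": 10,"spin": 0,"gripper": 1},{"x": 0,"y": 0,"z": 30,"spin": 0,"gripper": 1},{"x": 0,"y": 0,"z": 60,"spin": 0,"gripper": 1},{"x": -15,"y": -30,"z": 90,"spin": 0,"gripper": 1},{"x": -24,"y": -44,"z": 98,"spin": 0,"gripper": 1}]}}

```text
clock: 9.18
tool_pos: [0.4981, 0.05, 0.1892]
tool_rot: [0.686, -0.685, 0.171, -0.175]
ft_force: [0.1, -0.5, -0.1]
width: 0.999
```

>>> {"api": "drive_tool", "payload": {"motion": [{"x": 0,"y": 0,"z": 0,"spin": 0,"gripper": 1},{"x": 0,"y": 0,"z": 0,"spin": 0,"gripper": 1},{"x": 0,"y": 0,"z": 0,"spin": 0,"gripper": 1},{"x": 0,"y": 0,"z": 0,"spin": 0,"gripper": 1},{"x": 0,"y": 0,"z": 0,"spin": 0,"gripper": 1}]}}

```text
clock: 9.6
tool_pos: [0.4964, 0.0513, 0.1844]
tool_rot: [0.686, -0.686, 0.174, -0.173]
ft_force: [-0.3, 0.7, 0.2]
width: 0.998
```

```bash
python3 - <<'E'
from h import *
d=snap('wrist','w10.png')
o=st()
b=cv2.resize(d['image'][50:200,160:340,::-1],None,fx=4,fy=4,interpolation=cv2.INTER_CUBIC)
cv2.imwrite('pics/w10raw.png',b)
b=b.copy()
for c,r,z in [((.520,.0923),.028,.073),((.520,.0923),.021,.073),((.520,.0923),.015,.107),((.520,.0923),.041,.052)]:
    pts=[proj(d,[c[0]+r*np.cos(a),c[1]+r*np.sin(a),z]) for a in np.linspace(0,6.28,60)]
    cv2.polylines(b,[np.int32([[(q[0]-160+.5)*4,(q[1]-50+.5)*4] for q in pts])],True,(0,0,255),1)
cv2.imwrite('pics/w10z.png',b)
E
```

```text
t 9.65 pos [496.4  51.2 184.4] xaxis deg -28.34 R [[0.88, -0.47, -0.0], [-0.0, 0.0, -1.0], [0.47, 0.88, -0.0]] q [ 0.23  0.27 -0.49  1.97  0.16  0.93 -0.83] F [0.35 0.97 0.73] T [-0.024 -0.077  0.013] w 0.9986
```

View pics/w10z.png

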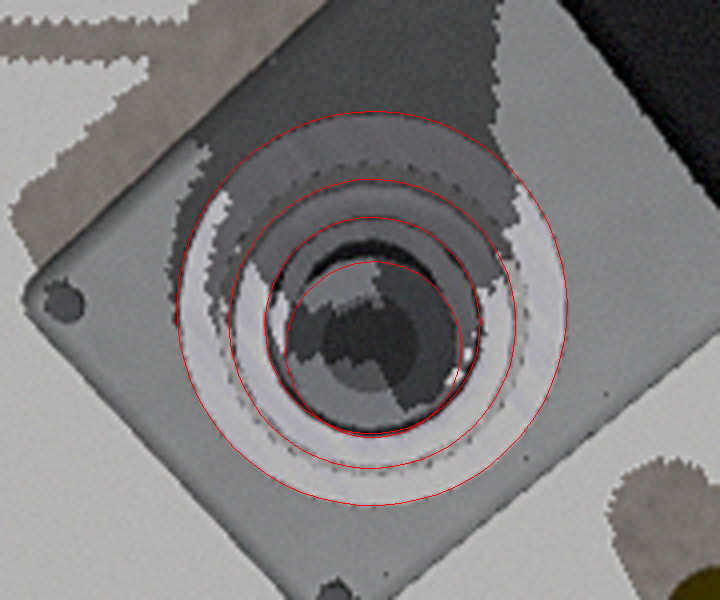

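>>> {"api": "drive_tool", "payload": {"motion": [{"x": 5,"y": 9,"z": 0,"spin": 7,"gripper": 1},{"x": 10,"y": 18,"z": 0,"spin": 14,"gripper": 1},{"x": 15,"y": 27,"z": 0,"spin": 21,"gripper": 1},{"x": 20,"y": 36,"z": -15,"spin": 28,"gripper": 1},{"x": 23.5,"y": 42.5,"z": -30,"spin": 35,"gripper": 1}]}}

```text
clock: 10.07
tool_pos: [0.5211, 0.0946, 0.1551]
tool_rot: [0.706, -0.705, -0.044, 0.042]
ft_force: [0.2, 0.3, 0.4]
width: 1.003
```

>>> {"api": "drive_tool", "payload": {"motion": [{"x": 0,"y": 0,"z": -20,"spin": 0,"gripper": 1},{"x": 0,"y": 0,"z": -25,"spin": 0,"gripper": 1},{"x": 0,"y": 0,"z": -25,"spin": 0,"gripper": 1},{"x": 0,"y": 0,"z": -25,"spin": 0,"gripper": 1},{"x": 0,"y": 0,"z": -25,"spin": 0,"gripper": 1}]}}

```text
clock: 10.48
tool_pos: [0.5206, 0.093, 0.1309]
tool_rot: [0.706, -0.706, -0.041, 0.04]
ft_force: [-0.2, 0.4, 0.1]
width: 0.999
```

```bash
python3 - <<'E'
from h import *
d=snap('wrist','w11.png')
o=st()
b=d['image'][:,:,::-1].copy()
for c,r,z in [((.520,.0923),.028,.073),((.520,.0923),.041,.052),((.520,.0923),.015,.107)]:
    pts=[proj(d,[c[0]+r*np.cos(a),c[1]+r*np.sin(a),z]) for a in np.linspace(0,6.28,60)]
    cv2.polylines(b,[np.int32(pts)],True,(0,0,255),1)
cv2.imwrite('pics/w11z.png',b)
E
```

```text
t 10.53 pos [520.7  92.9 131.1] xaxis deg 6.55 R [[0.99, 0.11, 0.0], [0.0, 0.0, -1.0], [-0.11, 0.99, -0.0]] q [ 0.21  0.41 -0.58  1.96  0.29  0.86 -0.42] F [ 0.11  0.37 -0.42] T [ 0.018 -0.142  0.023] w 1.0014
```

View pics/w11z.png

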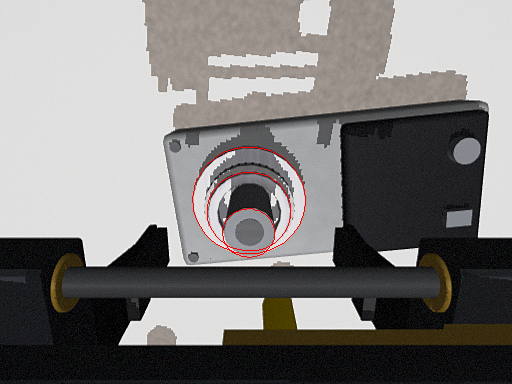

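>>> {"api": "drive_tool", "payload": {"motion": [{"x": 0,"y": 0,"z": -15,"spin": 0,"gripper": 1},{"x": 0,"y": 0,"z": -30,"spin": 0,"gripper": 1},{"x": 0,"y": 0,"z": -42,"spin": 0,"gripper": 1},{"x": 0,"y": 0,"z": -50,"spin": 0,"gripper": 1},{"x": 0,"y": 0,"z": -54,"spin": 0,"gripper": 1}]}}

```text
clock: 10.95
tool_pos: [0.5197, 0.0926, 0.0753]
tool_rot: [-0.706, 0.706, 0.04, -0.041]
ft_force: [1.2, 0.1, 1.0]
width: 1.001
```

>>> {"api": "drive_tool", "payload": {"motion": [{"x": 0,"y": 0,"z": -3,"spin": 0,"gripper": 1},{"x": 0,"y": 0,"z": -6,"spin": 0,"gripper": 1},{"x": 0,"y": 0,"z": -9,"spin": 0,"gripper": 1},{"x": 0,"y": 0,"z": -11,"spin": 0,"gripper": 1},{"x": 0,"y": 0,"z": -12,"spin": 0,"gripper": 1}]}}

```text
clock: 11.37
tool_pos: [0.5201, 0.0928, 0.064]
tool_rot: [0.706, -0.706, -0.041, 0.04]
ft_force: [-1.3, -0.5, -0.1]
width: 0.997
```

>>> {"api": "drive_tool", "payload": {"motion": [{"x": 0,"y": 0,"z": 0,"spin": 0,"gripper": 1},{"x": 0,"y": 0,"z": 0,"spin": 0,"gripper": 1},{"x": 0,"y": 0,"z": 0,"spin": 0,"gripper": 1},{"x": 0,"y": 0,"z": 0,"spin": 0,"gripper": 1},{"x": 0,"y": 0,"z": 0,"spin": 0,"gripper": 1}]}}

```text
clock: 11.78
tool_pos: [0.5201, 0.0928, 0.0642]
tool_rot: [0.706, -0.706, -0.041, 0.04]
ft_force: [-0.2, -0.3, -0.2]
width: 1.001
```

```bash
python3 - <<'E'
from h import *
d=snap('wrist','w12.png')
d=snap('side','s12.png')
o=st()
cv2.imwrite('pics/s12z.png',cv2.resize(d['image'][140:260,190:350,::-1],None,fx=5,fy=5,interpolation=cv2.INTER_CUBIC))
E
```

```text
t 11.88 pos [520.1  92.8  64.1] xaxis deg 6.57 R [[0.99, 0.11, 0.0], [0.0, 0.0, -1.0], [-0.11, 0.99, 0.0]] q [ 0.16  0.5  -0.53  2.01  0.38  0.73 -0.49] F [ 0.31  0.24 -0.78] T [ 0.008 -0.074 -0.04 ] w 1.0007
```

View pics/s12z.png

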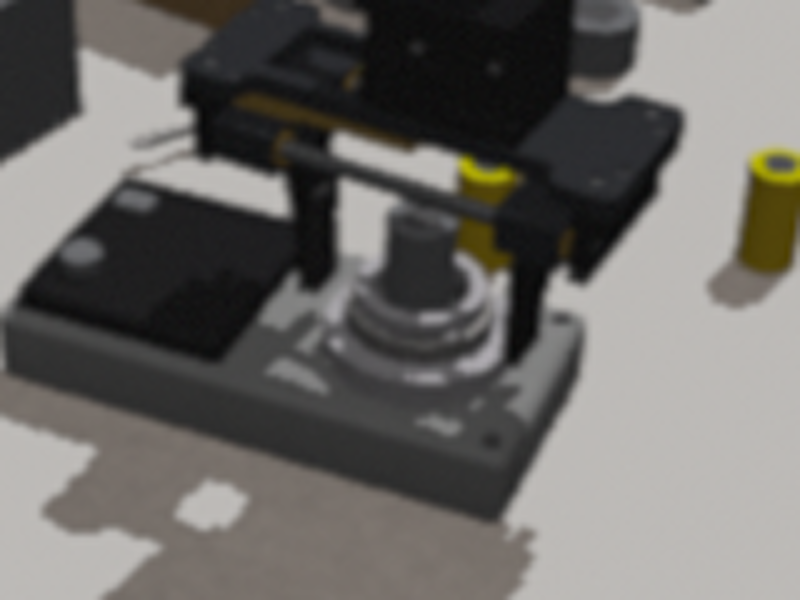

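View pics/w12.png

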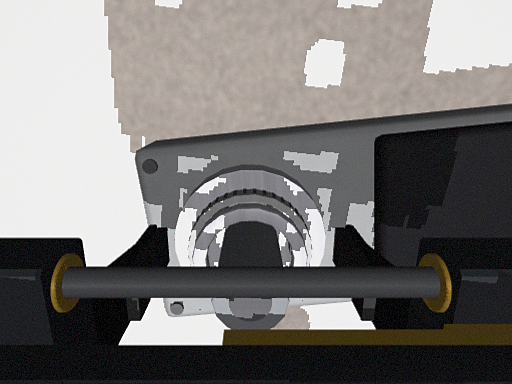

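>>> {"api": "drive_tool", "payload": {"motion": [{"x": 0,"y": 0,"z": 0,"spin": 0,"gripper": -1},{"x": 0,"y": 0,"z": 0,"spin": 0,"gripper": -1},{"x": 0,"y": 0,"z": 0,"spin": 0,"gripper": -1},{"x": 0,"y": 0,"z": 0,"spin": 0,"gripper": -1},{"x": 0,"y": 0,"z": 0,"spin": 0,"gripper": -1}]}}

```text
clock: 12.3
tool_pos: [0.5197, 0.0927, 0.064]
tool_rot: [-0.706, 0.706, 0.04, -0.041]
ft_force: [-3.2, 0.1, 3.3]
width: 0.709
```

>>> {"api": "drive_tool", "payload": {"motion": [{"x": 0,"y": 0,"z": 0,"spin": 0,"gripper": -1},{"x": 0,"y": 0,"z": 0,"spin": 0,"gripper": -1},{"x": 0,"y": 0,"z": 0,"spin": 0,"gripper": -1},{"x": 0,"y": 0,"z": 0,"spin": 0,"gripper": -1},{"x": 0,"y": 0,"z": 0,"spin": 0,"gripper": -1}]}}

```text
clock: 12.72
tool_pos: [0.5197, 0.0928, 0.064]
tool_rot: [-0.706, 0.706, 0.04, -0.041]
ft_force: [-1.8, 0.1, 2.2]
width: 0.702
```

```bash
python3 - <<'E'
from h import *
o=st()
E
```

```text
t 12.72 pos [519.7  92.8  64. ] xaxis deg 6.58 R [[0.99, 0.11, -0.0], [-0.0, -0.0, -1.0], [-0.11, 0.99, -0.0]] q [ 0.16  0.5  -0.53  2.01  0.38  0.73 -0.49] F [-1.83  0.09  2.21] T [-0.038  0.29  -0.009] w 0.7018
```

```bash
cat > tq.py <<'E'
from h import *
import json
T=[];E=[];F=[]
for i in range(8):
    bot.get_image('wrist');o=bot.observe();T.append(o['ft_torque']);E.append(o['joint_efforts'][6]);F.append(o['ft_force'])
q=o['tool_rot'];R=Ro.from_quat([q[1],q[2],q[3],q[0]]).as_matrix();a=np.degrees(np.arctan2(R[1,0],R[0,0]))
print('t',round(o['clock'],2),'ang',round(a,2),'T',np.round(np.mean(T,0),3),'Tzstd',round(np.std(T,0)[2],3),'e7',np.round(np.mean(E),3),'F',np.round(np.mean(F,0),2),'pos',np.round(o['tool_pos']*1000,1),'w',round(o['width'],3),'q7',round(o['qpos'][6],2))
open('log.txt','a').write(json.dumps([a,np.mean(T,0)[2],float(np.mean(E))])+'\n')
E
python3 tq.py
```

```text
t 13.12 ang 6.57 T [-0.061  0.408 -0.007] Tzstd 0.032 e7 -0.008 F [-2.47 -0.17  1.89] pos [519.7  92.7  64. ] w 0.705 q7 -0.49
```

>>> {"api": "drive_tool", "payload": {"motion": [{"x": 0,"y": 0,"z": 0,"spin": -1,"gripper": -1},{"x": 0,"y": 0,"z": 0,"spin": -2,"gripper": -1},{"x": 0,"y": 0,"z": 0,"spin": -3,"gripper": -1},{"x": 0,"y": 0,"z": 0,"spin": -4,"gripper": -1},{"x": 0,"y": 0,"z": 0,"spin": -5,"gripper": -1}]}}

```text
clock: 13.53
tool_pos: [0.5198, 0.0928, 0.064]
tool_rot: [-0.707, 0.707, 0.009, -0.009]
ft_force: [-2.2, -0.5, 2.3]
width: 0.707
```

```bash
python3 tq.py
```

```text
t 13.93 ang 1.55 T [-0.103  0.646  0.137] Tzstd 0.057 e7 -0.157 F [-3.24 -0.41  2.83] pos [519.9  92.8  64. ] w 0.701 q7 -0.56
```

>>> {"api": "drive_tool", "payload": {"motion": [{"x": 0,"y": 0,"z": 0,"spin": -1,"gripper": -1},{"x": 0,"y": 0,"z": 0,"spin": -2,"gripper": -1},{"x": 0,"y": 0,"z": 0,"spin": -3,"gripper": -1},{"x": 0,"y": 0,"z": 0,"spin": -4,"gripper": -1},{"x": 0,"y": 0,"z": 0,"spin": -5,"gripper": -1}]}}

```text
clock: 14.35
tool_pos: [0.52, 0.0928, 0.0641]
tool_rot: [-0.707, 0.707, -0.022, 0.022]
ft_force: [-3.4, -1.6, 2.4]
width: 0.696
```

```bash
python3 tq.py
```

```text
t 14.75 ang -3.45 T [-0.14   0.664  0.138] Tzstd 0.059 e7 -0.15 F [-3.18 -0.44  2.24] pos [520.   92.8  64. ] w 0.702 q7 -0.63
```

```bash
cat > tq.py <<'E'
from h import *
import json
o=bot.observe();L=[(o['ft_torque'][2],o['joint_efforts'][6])]
q=o['tool_rot'];R=Ro.from_quat([q[1],q[2],q[3],q[0]]).as_matrix();a=np.degrees(np.arctan2(R[1,0],R[0,0]))
for i in range(6):
    bot.get_image('wrist');o=bot.observe();L.append((o['ft_torque'][2],o['joint_efforts'][6]))
L=np.array(L)
print('t',round(o['clock'],2),'ang',round(a,2),'Tz',np.round(L[:,0],3),'e7',np.round(L[:,1],3),'F',np.round(o['ft_force'],1),'w',round(o['width'],3))
open('log.txt','a').write(json.dumps([a,L.tolist()])+'\n')
E
```

>>> {"api": "drive_tool", "payload": {"motion": [{"x": 0,"y": 0,"z": 0,"spin": -1,"gripper": -1},{"x": 0,"y": 0,"z": 0,"spin": -2,"gripper": -1},{"x": 0,"y": 0,"z": 0,"spin": -3,"gripper": -1},{"x": 0,"y": 0,"z": 0,"spin": -4,"gripper": -1},{"x": 0,"y": 0,"z": 0,"spin": -5,"gripper": -1}]}}

```text
clock: 15.17
tool_pos: [0.5201, 0.0927, 0.0641]
tool_rot: [-0.705, 0.705, -0.052, 0.053]
ft_force: [-2.6, -1.0, 1.7]
width: 0.702
```

```bash
python3 tq.py
```

```text
t 15.47 ang -8.51 Tz [0.325 0.236 0.116 0.127 0.158 0.103 0.098] e7 [-0.206 -0.308 -0.218 -0.144 -0.125 -0.116 -0.108] F [-2.8 -1.1  1.4] w 0.702
```

>>> {"api": "drive_tool", "payload": {"motion": [{"x": 0,"y": 0,"z": 0,"spin": -1,"gripper": -1},{"x": 0,"y": 0,"z": 0,"spin": -2,"gripper": -1},{"x": 0,"y": 0,"z": 0,"spin": -3,"gripper": -1},{"x": 0,"y": 0,"z": 0,"spin": -4,"gripper": -1},{"x": 0,"y": 0,"z": 0,"spin": -5,"gripper": -1}]}}

```text
clock: 15.88
tool_pos: [0.5202, 0.0928, 0.0641]
tool_rot: [0.702, -0.702, 0.083, -0.083]
ft_force: [-0.4, -1.8, 0.0]
width: 0.703
```

```bash
python3 tq.py
```

```text
t 16.18 ang -13.52 Tz [0.331 0.268 0.185 0.161 0.12  0.11  0.094] e7 [-0.208 -0.31  -0.219 -0.145 -0.126 -0.116 -0.108] F [-0.6 -2.4  0.2] w 0.698
```

>>> {"api": "drive_tool", "payload": {"motion": [{"x": 0,"y": 0,"z": 0,"spin": -1,"gripper": -1},{"x": 0,"y": 0,"z": 0,"spin": -2,"gripper": -1},{"x": 0,"y": 0,"z": 0,"spin": -3,"gripper": -1},{"x": 0,"y": 0,"z": 0,"spin": -4,"gripper": -1},{"x": 0,"y": 0,"z": 0,"spin": -5,"gripper": -1}]}}

```text
clock: 16.6
tool_pos: [0.5203, 0.0927, 0.0641]
tool_rot: [0.698, -0.698, 0.114, -0.114]
ft_force: [0.2, -1.4, -1.1]
width: 0.701
```

```bash
python3 tq.py
```

```text
t 16.9 ang -18.52 Tz [0.342 0.268 0.174 0.178 0.126 0.115 0.088] e7 [-0.211 -0.314 -0.222 -0.148 -0.129 -0.119 -0.111] F [ 0.7 -1.2 -2.9] w 0.703
```

>>> {"api": "drive_tool", "payload": {"motion": [{"x": 0,"y": 0,"z": 0,"spin": -1,"gripper": -1},{"x": 0,"y": 0,"z": 0,"spin": -2,"gripper": -1},{"x": 0,"y": 0,"z": 0,"spin": -3,"gripper": -1},{"x": 0,"y": 0,"z": 0,"spin": -4,"gripper": -1},{"x": 0,"y": 0,"z": 0,"spin": -5,"gripper": -1}]}}

```text
clock: 17.32
tool_pos: [0.5204, 0.0927, 0.0641]
tool_rot: [0.692, -0.692, 0.144, -0.144]
ft_force: [2.6, -1.6, -2.8]
width: 0.7
```

```bash
python3 tq.py
```

```text
t 17.62 ang -23.52 Tz [0.364 0.284 0.169 0.164 0.173 0.136 0.12 ] e7 [-0.215 -0.318 -0.226 -0.152 -0.133 -0.123 -0.115] F [ 3.6 -2.6 -3.9] w 0.702
```

>>> {"api": "drive_tool", "payload": {"motion": [{"x": 0,"y": 0,"z": 0,"spin": -1,"gripper": -1},{"x": 0,"y": 0,"z": 0,"spin": -2,"gripper": -1},{"x": 0,"y": 0,"z": 0,"spin": -3,"gripper": -1},{"x": 0,"y": 0,"z": 0,"spin": -4,"gripper": -1},{"x": 0,"y": 0,"z": 0,"spin": -5,"gripper": -1}]}}

```text
clock: 18.03
tool_pos: [0.5205, 0.0927, 0.0641]
tool_rot: [0.685, -0.685, 0.174, -0.175]
ft_force: [4.7, -2.7, -4.6]
width: 0.703
```

```bash
python3 tq.py
```

```text
t 18.33 ang -28.52 Tz [0.407 0.234 0.184 0.2   0.227 0.179 0.15 ] e7 [-0.22  -0.346 -0.259 -0.207 -0.203 -0.204 -0.204] F [ 4.7 -1.6 -4.1] w 0.706
```

>>> {"api": "drive_tool", "payload": {"motion": [{"x": 0,"y": 0,"z": 0,"spin": -1,"gripper": -1},{"x": 0,"y": 0,"z": 0,"spin": -2,"gripper": -1},{"x": 0,"y": 0,"z": 0,"spin": -3,"gripper": -1},{"x": 0,"y": 0,"z": 0,"spin": -4,"gripper": -1},{"x": 0,"y": 0,"z": 0,"spin": -5,"gripper": -1}]}}

```text
clock: 18.75
tool_pos: [0.5206, 0.0926, 0.0641]
tool_rot: [0.677, -0.677, 0.203, -0.204]
ft_force: [5.4, -3.1, -4.6]
width: 0.702
```

```bash
python3 tq.py; python3 -c "
from h import *
st()"
```

```text
t 19.05 ang -33.52 Tz [0.349 0.258 0.214 0.218 0.234 0.18  0.172] e7 [-0.226 -0.352 -0.265 -0.214 -0.21  -0.21  -0.211] F [ 4.6 -2.9 -5.1] w 0.703
t 19.05 pos [520.6  92.6  64.1] xaxis deg -33.52 R [[0.83, -0.55, 0.0], [0.0, 0.0, -1.0], [0.55, 0.83, 0.0]] q [ 0.02  0.47 -0.36  2.01  0.25  0.7  -1.07] F [ 4.59 -2.89 -5.06] T [-0.637 -1.06   0.172] w 0.7027
```

>>> {"api": "drive_tool", "payload": {"motion": [{"x": 0,"y": 0,"z": 0,"spin": -1,"gripper": -1},{"x": 0,"y": 0,"z": 0,"spin": -2,"gripper": -1},{"x": 0,"y": 0,"z": 0,"spin": -3,"gripper": -1},{"x": 0,"y": 0,"z": 0,"spin": -4,"gripper": -1},{"x": 0,"y": 0,"z": 0,"spin": -5,"gripper": -1}]}}

```text
clock: 19.47
tool_pos: [0.5207, 0.0925, 0.0641]
tool_rot: [0.668, -0.667, 0.233, -0.234]
ft_force: [4.8, -3.0, -5.0]
width: 0.7
```

```bash
python3 tq.py; python3 -c "
from h import *
d=snap('wrist','w13.png')
cv2.imwrite('pics/w13z.png',cv2.resize(d['image'][150:330,130:380,::-1],None,fx=3,fy=3,interpolation=cv2.INTER_CUBIC))"
```

```text
t 19.77 ang -38.52 Tz [0.387 0.34  0.281 0.264 0.231 0.272 0.247] e7 [-0.254 -0.38  -0.292 -0.241 -0.237 -0.237 -0.238] F [ 4.7 -3.7 -5.4] w 0.707
```

View pics/w13z.png

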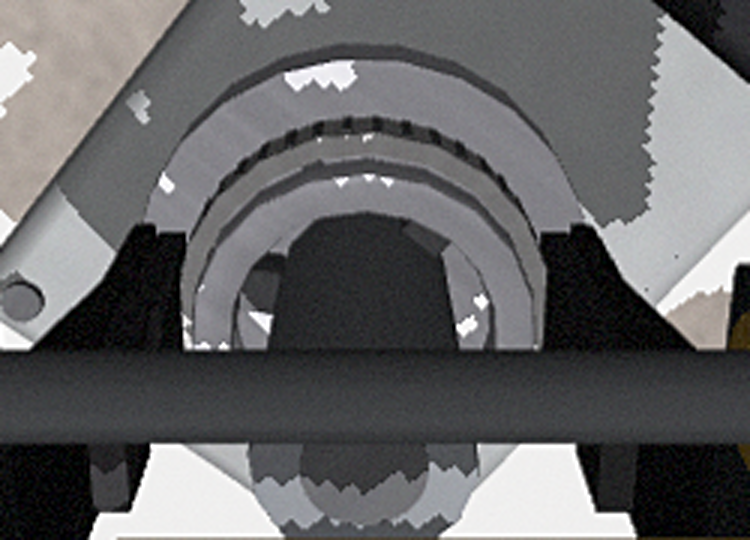

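>>> {"api": "drive_tool", "payload": {"motion": [{"x": 0,"y": 0,"z": 0,"spin": -1,"gripper": -1},{"x": 0,"y": 0,"z": 0,"spin": -2,"gripper": -1},{"x": 0,"y": 0,"z": 0,"spin": -3,"gripper": -1},{"x": 0,"y": 0,"z": 0,"spin": -4,"gripper": -1},{"x": 0,"y": 0,"z": 0,"spin": -5,"gripper": -1}]}}

```text
clock: 20.23
tool_pos: [0.5208, 0.0924, 0.0641]
tool_rot: [0.657, -0.657, 0.261, -0.263]
ft_force: [5.1, -3.8, -5.1]
width: 0.703
```

```bash
python3 tq.py
```

```text
t 20.53 ang -43.51 Tz [0.482 0.369 0.28  0.28  0.353 0.295 0.29 ] e7 [-0.31  -0.437 -0.35  -0.298 -0.294 -0.294 -0.295] F [ 5.2 -2.5 -4.9] w 0.704
```

>>> {"api": "drive_tool", "payload": {"motion": [{"x": 0,"y": 0,"z": 0,"spin": -1,"gripper": -1},{"x": 0,"y": 0,"z": 0,"spin": -2,"gripper": -1},{"x": 0,"y": 0,"z": 0,"spin": -3,"gripper": -1},{"x": 0,"y": 0,"z": 0,"spin": -4,"gripper": -1},{"x": 0,"y": 0,"z": 0,"spin": -5,"gripper": -1}]}}

```text
clock: 20.95
tool_pos: [0.5209, 0.0923, 0.0641]
tool_rot: [0.645, -0.645, 0.29, -0.291]
ft_force: [5.2, -4.5, -5.8]
width: 0.704
```

```bash
python3 tq.py
```

```text
t 21.25 ang -48.49 Tz [0.554 0.435 0.403 0.359 0.316 0.328 0.355] e7 [-0.368 -0.495 -0.408 -0.356 -0.352 -0.352 -0.353] F [ 4.7 -3.8 -5.3] w 0.7
```

>>> {"api": "drive_tool", "payload": {"motion": [{"x": 0,"y": 0,"z": 0,"spin": -1,"gripper": -1},{"x": 0,"y": 0,"z": 0,"spin": -2,"gripper": -1},{"x": 0,"y": 0,"z": 0,"spin": -3,"gripper": -1},{"x": 0,"y": 0,"z": 0,"spin": -3,"gripper": -1},{"x": 0,"y": 0,"z": 0,"spin": -3,"gripper": -1}]}}

```text
clock: 21.67
tool_pos: [0.521, 0.0923, 0.0641]
tool_rot: [0.637, -0.637, 0.306, -0.308]
ft_force: [5.2, -3.9, -5.9]
width: 0.703
```

```bash
python3 tq.py
```

```text
t 21.97 ang -51.48 Tz [0.331 0.405 0.406 0.353 0.382 0.402 0.363] e7 [-0.387 -0.386 -0.387 -0.387 -0.387 -0.387 -0.387] F [ 5.2 -3.9 -5.5] w 0.704
```

>>> {"api": "drive_tool", "payload": {"motion": [{"x": 0,"y": 0,"z": 0,"spin": 0,"gripper": 1},{"x": 0,"y": 0,"z": 0,"spin": 0,"gripper": 1},{"x": 0,"y": 0,"z": 0,"spin": 0,"gripper": 1},{"x": 0,"y": 0,"z": 0,"spin": 0,"gripper": 1},{"x": 0,"y": 0,"z": 0,"spin": 0,"gripper": 1}]}}

```text
clock: 22.38
tool_pos: [0.5194, 0.0935, 0.0641]
tool_rot: [0.637, -0.637, 0.307, -0.306]
ft_force: [-0.1, 0.3, 0.2]
width: 0.965
```

>>> {"api": "drive_tool", "payload": {"motion": [{"x": 0,"y": 0,"z": 0,"spin": 0,"gripper": 1},{"x": 0,"y": 0,"z": 0,"spin": 0,"gripper": 1},{"x": 0,"y": 0,"z": 0,"spin": 0,"gripper": 1},{"x": 0,"y": 0,"z": 0,"spin": 0,"gripper": 1},{"x": 0,"y": 0,"z": 0,"spin": 0,"gripper": 1}]}}

```text
clock: 22.8
tool_pos: [0.52, 0.0928, 0.0641]
tool_rot: [-0.637, 0.637, -0.307, 0.307]
ft_force: [0.8, -0.3, -0.1]
width: 1.001
```

>>> {"api": "drive_tool", "payload": {"motion": [{"x": 0,"y": 0,"z": 10,"spin": 0,"gripper": 1},{"x": 0,"y": 0,"z": 25,"spin": 0,"gripper": 1},{"x": 0,"y": 0,"z": 45,"spin": 0,"gripper": 1},{"x": 0,"y": 0,"z": 70,"spin": 0,"gripper": 1},{"x": 0,"y": 0,"z": 95,"spin": 0,"gripper": 1}]}}

```text
clock: 23.22
tool_pos: [0.5196, 0.0928, 0.1605]
tool_rot: [-0.637, 0.637, -0.307, 0.307]
ft_force: [1.2, 0.2, 0.9]
width: 1.0
```

>>> {"api": "drive_tool", "payload": {"motion": [{"x": -10,"y": -10,"z": 10,"spin": 0,"gripper": 1},{"x": -30,"y": -20,"z": 25,"spin": 0,"gripper": 1},{"x": -40,"y": -30,"z": 25,"spin": 0,"gripper": 1},{"x": -40,"y": -30,"z": 25,"spin": 0,"gripper": 1},{"x": -40,"y": -30,"z": 25,"spin": 0,"gripper": 1}]}}

```text
clock: 23.63
tool_pos: [0.4797, 0.0622, 0.184]
tool_rot: [-0.637, 0.637, -0.307, 0.307]
ft_force: [0.4, -0.0, 1.1]
width: 0.997
```

```bash
python3 - <<'E'
from h import *
d=snap('wrist','w14.png')
o=st()
u=proj(d,[.52,.0923,.09]);print(u)
x0=int(np.clip(u[0]-90,0,332));y0=int(np.clip(u[1]-75,0,234))
b=cv2.resize(d['image'][y0:y0+150,x0:x0+180,::-1],None,fx=4,fy=4,interpolation=cv2.INTER_CUBIC).copy()
cv2.imwrite('pics/w14raw.png',b)
for c,r,z in [((.520,.0923),.028,.073),((.520,.0923),.021,.073),((.520,.0923),.015,.107)]:
    pts=[proj(d,[c[0]+r*np.cos(a),c[1]+r*np.sin(a),z]) for a in np.linspace(0,6.28,60)]
    cv2.polylines(b,[np.int32([[(q[0]-x0+.5)*4,(q[1]-y0+.5)*4] for q in pts])],True,(0,0,255),1)
cv2.imwrite('pics/w14z.png',b)
d=snap('side')
cv2.imwrite('pics/s14z.png',cv2.resize(d['image'][140:260,190:350,::-1],None,fx=5,fy=5,interpolation=cv2.INTER_CUBIC))
E
```

```text
t 23.68 pos [480.1  62.8 183.7] xaxis deg -51.45 R [[0.62, -0.78, -0.0], [0.0, 0.0, -1.0], [0.78, 0.62, 0.0]] q [ 0.06  0.23 -0.32  2.01  0.09  0.91 -1.2 ] F [ 0.44  0.57 -0.24] T [ 0.029 -0.038 -0.014] w 1.0004
[253.0474637 130.2155404]
```

View pics/w14z.png

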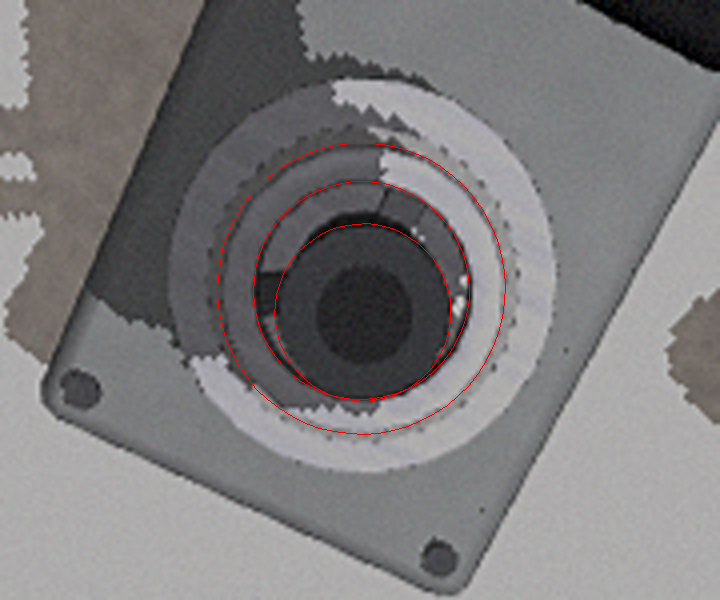

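View pics/s14z.png

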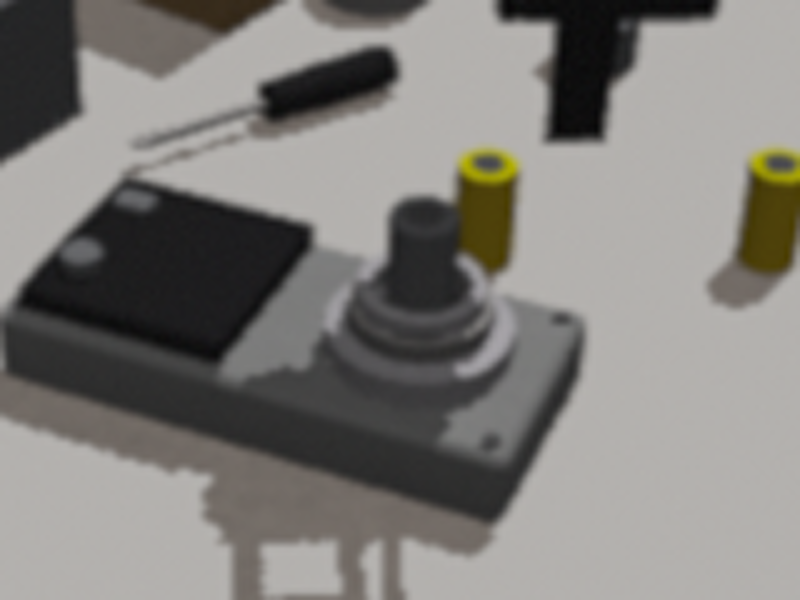

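```bash
python3 - <<'E'
from h import *
print(bot.close_job()); st()
E
```

```text
the job is handed in; nothing more can be done
None
the job is handed in; nothing more can be done
```

I stood the grey tube in the chuck, closed the jaws on it by about 15° past the bite, let go and handed the job in at about 24 s. No verdict was reported, and I had no direct reading of the force at each jaw.

- **Placing:** I gripped the tube near its top and set it on the chuck floor. It touched down at the expected height with about 3 N. After I let go, the picture showed it upright and centred to within about 1 mm.
- **Closing the jaws:** I pinched only the slim ring, with the fingertips at about 56 mm, and turned it clockwise in small steps. The torque began to climb steadily after about 43–44° of turn, which I took as the bite. I went about 15° further, 58° in all, then opened the fingers and backed off.
- **Last checks:** The pictures show the tube upright and centred, with jaws against it in the two places I could see. The fingers were clear of everything. I did not check the bystanders one by one at the end, but the moves kept well clear of them.
- **What disagreed:**
  - The torque rose about a fifth less per degree than stated, so the ring may have turned slightly less than the gripper. The final rise was about 0.16 N m against the 0.19 N m target. That suggests roughly 7–8 N at each jaw, inside the 3–13 N range.
  - Side and vertical forces on the tool reached about 6 N while turning. I put this down to a slightly off-centre pinch and saw no sign of contact with the fixed rings.

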